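# Spin down the loose wing screw of an egg-carton stop

## Robot

A 7-joint arm with a two-finger parallel gripper is mounted at the origin on the work surface. World frame = base frame: x ahead of the robot, y to its left, z up, the work surface at z = 0. Lengths are in m, angles in degrees, forces in N, time in s.
With the tool pointing down it reaches from about 0.35 to 0.9 m from the base axis. Payload 8.1 kg.
Tool frame: the origin (TCP) lies on the centre line of the jaws, within the pads' length; the fingertips stand env.tips_ahead ahead of it and the grasp point (between the pads) is the TCP (env.tips_ahead is the distance from the TCP to the fingertips, in m); z points along the fingers, y is the direction in which the jaws open and shut (so a half turn about z gives the same grasp; the last joint's range is limited). The gripper opens to 92 mm and grips with 3 to 60 N. Pads are 19 mm wide; open, the fingers measure 130 mm over their backs; the gripper's body (75 mm by 190 mm) begins 47 mm behind the grasp point.
Start: joints at [-81.051, 24.895, 1.432, 90.138, -0.665, 64.973, -4.303], TCP at [0.16, 0.604, 0.246] pointing down, gripper open.
Joint ranges: [-149.89, 149.89], [-25.12, 119.58], [-72.63, 75.52], [4.76, 147.25], [-75.54, 255.54], [6.69, 114.76], [-157.13, 157.13]. Speed limits (degrees/s): [127.2, 127.2, 172.46, 172.46, 180, 180, 180].

## Interface

Orientations are given as [roll, pitch, yaw] about the fixed x, y, z axes, in that order (R = Rz(yaw) Ry(pitch) Rx(roll)).
In Python, from cell import env gives the robot as it stands.
- The arm moves only by the tool servo_tool, never from a script. Its argument "moves" is a list of rows, each an object of numbers: "dx", "dy", "dz": the shift along the tool's x, y, z in cm; "rx", "ry", "rz": the turn, a rotation vector about the tool's x, y, z in degrees. In form: [{"dx": .., "dy": .., "dz": .., "rx": .., "ry": .., "rz": ..}, ...]. A call has 1 to 20 rows; each row is the pose to reach, as a shift and turn from the pose commanded when the call began, along the tool's axes at that moment; what a row does not reach only later rows make up. A row lasts 1/10 s, in which the tool goes at most 50 mm and 8.59 degrees, less where a joint would pass 70% of its speed; a pose out of reach is approached as far as the arm can. A call with a gripper value outside its range is refused whole. "jaw" is the finger opening in cm, from 0 to 9.18, set as the call begins (left out, the last holds). The fingers move at their own pace and stop on an object; "force" is the grip in N (left out, the last holds). Time passes only in rows, so rows that repeat a pose let the fingers close. It gives the time, the measured TCP pose, the force and the opening at its end, in the units of the state.
- env.get_state(): the state, without advancing time (a new reading comes with each control period).
- env.snapshot(name): name is "side" or "top"; returns a dict with "image" (400x640x3 uint8, red, green, blue), "z_map" (400x640 float32, m along the optical axis (not along the pixel's ray), 0 where there is no reading), "fx", "fy", "cx", "cy" (pixels), "R" (3x3) and "t" (3): a world point X has camera coordinates R X + t. Camera axes: x right, y down, z forward; pixel columns grow to the right and rows downward; lengths in m; the calibration is good to about 2 mm. A picture is of the moment at which its call begins.
- env.job_done(): hands the job in, once; it reports no verdict.
Trained networks look in the newest picture that a camera, given by its name, has taken for a name from the list of things; names that differ only in an ending like _2 or _b are one class to them, and where a whole thing is asked for, a point or a joint stands for the part that bears it (a point fixed in the world has none). Each returns a list of dicts, best first, with "confidence" (0 to 1); they miss things now and then, are a little off and sometimes report something else, mostly with a low value. They report only what shows in the picture. A call takes as long as a camera call.
- env.look_for(camera, name): "at" ([x, y, z] in m, in the coordinates of the camera as it stood for that picture, good to about 4 mm: the middle of the surface that is visible of it).
- env.masks_of(camera, name): "pixels" (400x640 bool, what is visible of it).
- env.pinpoint(camera, name): "at" ([x, y, z] in m, in the coordinates of the camera as it stood for that picture, good to about 4 mm: a listed point, or the origin of a listed thing).
The state is a dict: "time": time; "joint_positions": joint angles; "joint_vel": joint speeds; "joint_efforts": joint torques, N m; "ee_pos": TCP position; "ee_rot": TCP orientation; "force": force on the tool from outside, world axes, zero at the start; "ft_torque": the same for the moment, N m; "opening": finger opening in m.
Only numpy, scipy, OpenCV 4.12 (cv2) and the standard library are available. Lean on these libraries where they do the work, as an engineer would, in place of code of your own. Each camera call takes 0.05 s, during which the arm holds its last target. There are 200 camera calls.

## Task

The wing screw that locks the carton stop on the egg-packing table has worked loose. Screw it fully home by pushing its wings round clockwise (seen from above) with the fingertips, stroke after stroke and without ever pinching it, until it comes up against its stop with the red wing over the yellow line; then take the hand away. Leave the carton of eggs, the tape roll and the hand stamp where they are.

Things in the scene. Friction and masses are not known exactly. Their poses are not given: they have to be found in the camera images.
- carton_stop: Carton stop, fixed to the table: aluminium foot plate 10 mm thick (x -43 to 85, y -65 to 65 mm) and a green upright fence 220 mm long (parallel to y, at x -40 to -43), 61 mm high; the eggs stand behind it. Origin: on the table, below the screw's axis; z up; x points away from the fence along the yellow line on the plate. The side x > 0 is open: only the plate within 80 mm of the axis.
- fence_lip (a point): Middle of the free edge of the fence's lip: its top edge, bent over towards the screw (z 58 to 61 mm, x -26 to -43 mm, whole length; axes as the carton stop). The wings pass beneath it, a finger cannot go round there: push a wing round the open +x side only, then lift the finger and take the other wing.
- screw_centre (a point): On the screw's upright axis, half-way up its wings, 41 mm above the table (axes as the carton stop). A slim steel hub of radius 4.5 mm, two opposite wings in one line, one red, one black, each 7 mm thick, 22 mm tall (30 to 52 mm above the table), reaching 34 mm from the axis. Below the wings only a washer and boss of radius 14 mm, up to 28 mm above the table.
- wing_screw (a joint): Turn of the screw, rad; grows clockwise seen from above (tightening) to a hard stop at 12.566 (home). The red wing's angle from the stop's +x (yellow line), counter-clockwise, is 12.566 minus this value. Starts 1 to 2 turns short, so the red wing passes the line once or more before the end. Light steady friction, 0.03 N m; it stays where left and does not rise or sink noticeably.
- red_wing_tip (a point): Tip of the red wing, half-way up, 34 mm from the axis; x points from the axis along the wing, z up; the face to push (tightening) looks to +y. In the rules each wing is two halves: wing_screw_c0 red pushing half (4 mm thick), c1 red rear half (3 mm thick, top and end 2.5 mm short of c0), c2 and c3 the same for the black wing. Both halves of a wing pressed at once counts as a pinch.
- egg_carton: Loose open carton with six white eggs, about 104 x 154 mm, 68 mm tall, next to the fence on the side away from the screw. Origin: centre of its underside. Not to be disturbed.
- tape_roll_centre (a point): Centre of a loose roll of tan tape lying flat, 90 mm diameter, 48 mm tall. Not to be disturbed.
- stamp_centre (a point): Loose hand stamp, black foot 60 x 36 mm with a wooden handle, 72 mm tall; the point is half-way up. Not to be disturbed.

How it is judged (in metres and radians):
At the end, for the whole second after the job is handed in: The wing screw is fully home: within 0.25 rad (14 degrees) of its stop, at rest, and carton, tape roll and stamp are within 20 mm of where they stood (value of joint wing_screw above 12.316 rad and velocity of joint wing_screw between -0.05 and 0.05 rad/s and not (distance of egg_carton from where it was at the start of the episode above 0.02 m) and not (distance of tape_roll_centre from where it was at the start of the episode above 0.02 m) and not (distance of stamp_centre from where it was at the start of the episode above 0.02 m)); the robot touches nothing.
It fails at once if a wing is pinched: its pushing face and its rear face are pressed at the same time ((contact force between the fingers and wing_screw_c0 above 0.7 N and contact force between the fingers and wing_screw_c1 above 0.7 N) or (contact force between the fingers and wing_screw_c2 above 0.7 N and contact force between the fingers and wing_screw_c3 above 0.7 N)).
It fails at once if the screw is gripped across both wings: the pushing halves, or the rear halves, of both wings are pressed at the same time ((contact force between the fingers and wing_screw_c0 above 0.7 N and contact force between the fingers and wing_screw_c2 above 0.7 N) or (contact force between the fingers and wing_screw_c1 above 0.7 N and contact force between the fingers and wing_screw_c3 above 0.7 N)).
It fails at once if the egg carton, tape roll or stamp is shoved or lifted by more than 20 mm (distance of any of egg_carton, tape_roll_centre, stamp_centre from where it was at the start of the episode above 0.02 m).
It also fails if it takes over 69 s, if anything falls off the work surface, if the arm or the gripper's body presses on something with over 40 N, if the wrist force passes 120 N, or if a joint passes its speed limit or range.

## Working session

There is one attempt and no reset: what is moved stays moved. The work goes in short steps, Python scripts to look and compute and a tool call to move; the robot and the scene stay as the last step left them, time stands still between calls to the robot, and variables do not carry over. Pictures are saved under pics/ and viewed, about 8 in all and at most 12, crops included, and the job is handed in when it is done.

Besides the shell and the picture viewer there is one more tool, called after "Request:" as name(argument=value, ...), one argument or row to a line, values as JSON. servo_tool: Moves the arm, as the interface text tells. Its arguments: {"type":"object","properties":{"moves":{"type":"array"},"jaw":{"type":"number"},"force":{"type":"number"}},"required":["moves"]}

```bash
ls; mkdir -p pics
cat > h.py <<'E'
from cell import env
import numpy as np, cv2
from scipy.spatial.transform import Rotation as Ro
def w(s,p): return np.array(s["R"]).T@(np.array(p)-np.array(s["t"]))
def snap(c,n=None):
    s=env.snapshot(c)
    if n: cv2.imwrite(f"pics/{n}.png",s["image"][:,:,::-1])
    return s
def proj(s,X):
    c=np.array(s["R"])@np.array(X)+np.array(s["t"]); return c[0]/c[2]*s["fx"]+s["cx"],c[1]/c[2]*s["fy"]+s["cy"]
E
python3 - <<'E'
from h import *
np.set_printoptions(precision=4,suppress=True)
st=env.get_state(); print({k:st[k] for k in("time","ee_pos","ee_rot","force","opening")},env.tips_ahead)
for c in("top","side"):
    s=snap(c,c+"0"); print(c,"cam at",-np.array(s["R"]).T@s["t"])
    for n in("carton_stop","fence_lip","screw_centre","red_wing_tip","egg_carton","tape_roll_centre","stamp_centre"):
        for d in env.pinpoint(c,n)[:2]: print(n,round(d["confidence"],2),w(s,d["at"]),np.round(proj(s,w(s,d["at"]))))
E
```

```text
pics
{'time': 0.0, 'ee_pos': array([0.1599, 0.6037, 0.245 ]), 'ee_rot': array([-179.9118,    0.0092,  165.1656]), 'force': array([ 0.5974, -0.1904, -0.0019]), 'opening': 0.09188568658591295} 0.019
top cam at [0.4337 0.0691 0.9216]
carton_stop 0.89 [ 0.5439 -0.1026 -0.0017] [386. 243.]
fence_lip 0.97 [ 0.5087 -0.1079  0.064 ] [397. 258.]
screw_centre 0.82 [ 0.5374 -0.1053  0.0381] [392. 244.]
red_wing_tip 0.7 [ 0.5368 -0.1368  0.039 ] [409. 244.]
egg_carton 0.73 [ 0.4391 -0.1072 -0.0012] [390. 300.]
tape_roll_centre 0.7 [ 0.5627 -0.2918  0.0245] [491. 232.]
stamp_centre 0.76 [0.5388 0.0824 0.0361] [287. 242.]
side cam at [ 0.4585 -0.5252  0.5512]
carton_stop 0.81 [ 0.5386 -0.1034  0.0001] [301. 299.]
fence_lip 0.73 [ 0.5151 -0.1062  0.0596] [286. 279.]
screw_centre 0.92 [ 0.5355 -0.1013  0.0411] [298. 282.]
red_wing_tip 0.77 [ 0.539  -0.1353  0.0442] [306. 297.]
egg_carton 0.56 [ 0.4362 -0.108   0.0015] [239. 314.]
stamp_centre 0.78 [0.5426 0.081  0.0368] [281. 211.]
```

```bash
python3 - <<'E'
import cv2
a=cv2.imread("pics/top0.png")[170:350,260:520]; b=cv2.imread("pics/side0.png")[180:360,180:440]
cv2.imwrite("pics/c0.png",cv2.resize(cv2.vconcat([a,b]),None,fx=1.66,fy=1.66,interpolation=cv2.INTER_CUBIC))
E
python3 - <<'E'
import sys; sys.path.insert(0,'.')
from h import *
# fence direction from masks in z map: green fence lip points
s=snap("top"); z=s["z_map"]; v,u=np.mgrid[:400,:640]
P=np.stack([(u-s["cx"])/s["fx"]*z,(v-s["cy"])/s["fy"]*z,z],-1); W=(P-s["t"])@np.array(s["R"])
im=cv2.cvtColor(s["image"],cv2.COLOR_RGB2HSV)
m=(im[...,0]>40)&(im[...,0]<85)&(im[...,1]>80)&(W[...,2]>.045)&(W[...,2]<.075)
p=W[m]; print(m.sum(),p.mean(0),p.min(0),p.max(0)); q=p[:,:2]-p[:,:2].mean(0); print(np.linalg.svd(q,full_matrices=False)[2])
m=(im[...,0]>20)&(im[...,0]<35)&(im[...,1]>120)&(W[...,2]<.03)&(W[...,0]>.54)
p=W[m];print(m.sum(),p.min(0),p.max(0)); print(np.polyfit(p[:,0],p[:,1],1))
E
```

```text
193 [ 0.49978758 -0.08693102  0.06115237] [ 0.48445737 -0.21212795  0.0569175 ] [0.52516607 0.00058278 0.0675498 ]
[[ 0.12535557 -0.99211188]
 [ 0.99211188  0.12535557]]
70 [ 0.55839418 -0.10025415  0.00754809] [ 0.62059885 -0.0894875   0.01503615]
[ 0.13095701 -0.17242988]
```

View pics/c0.png

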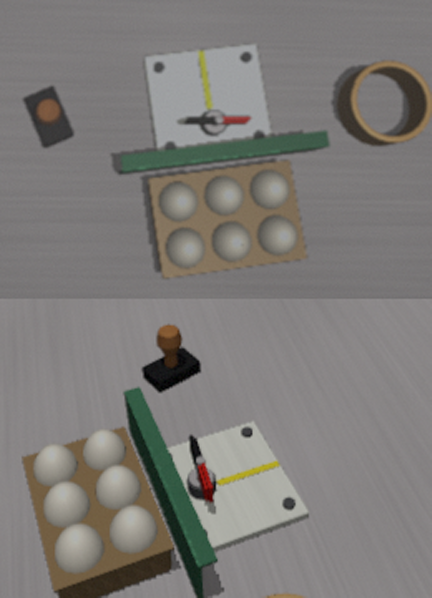

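```bash
cat >> h.py <<'E'
def plane(s,u,v,z):
    R=np.array(s["R"]);o=-R.T@s["t"];d=np.stack([(u-s["cx"])/s["fx"],(v-s["cy"])/s["fy"],np.ones(len(u))],-1)@R
    return o+d*((z-o[2])/d[:,2])[:,None]
def red(c,s,C=(.5375,-.103)):
    im=s["image"].astype(int);m=(im[...,0]>110)&(im[...,1]<70)&(im[...,2]<70)
    v,u=np.nonzero(m);p=plane(s,u,v,.05 if c=="top" else .045)[:,:2]
    p=p[np.linalg.norm(p-C,axis=1)<.06]
    if len(p)<4: return None
    q=p.mean(0);d=np.linalg.svd(p-q,full_matrices=False)[2][0];d*=np.sign(d@(q-C))
    return len(p),q,np.degrees(np.arctan2(*(q-C)[::-1])),np.degrees(np.arctan2(d[1],d[0])),p.min(0),p.max(0)
E
python3 - <<'E'
from h import *
C={}
for c in("top","side"):
    L=[]
    for i in range(3):
        s=snap(c)
        r={n:w(s,d[0]["at"]) for n in("carton_stop","screw_centre","fence_lip","red_wing_tip") if (d:=env.pinpoint(c,n))}
        L.append(r)
    for n in L[0]: print(c,n,np.round(np.mean([l[n] for l in L if n in l],0),4))
    print(red(c,s), s["fx"])
    im=s["image"].astype(int); v,u=np.nonzero((im.max(-1)<45));p=plane(s,u,v,.05)[:,:2];p=p[np.linalg.norm(p-[.5375,-.085],axis=1)<.03];print("blk",len(p),p.mean(0),p.min(0),p.max(0))
E
```

```text
top carton_stop [ 0.543  -0.1029 -0.0008]
top screw_centre [ 0.5383 -0.1052  0.0369]
top fence_lip [ 0.5093 -0.1051  0.0589]
(41, array([ 0.53922683, -0.12039713]), np.float64(-84.33142694542191), np.float64(-87.28943700941267), array([ 0.53724595, -0.13350003]), array([ 0.54113838, -0.10844019])) 497.48406253381535<stdin>:11: RuntimeWarning: Mean of empty slice.
  ret = um.true_divide(
Traceback (most recent call last):
ValueError: zero-size array to reduction operation minimum which has no identity
```

Run:
```python
from h import *
c,s0=np.cos(np.radians(7.3)),np.sin(np.radians(7.3)); M=np.array([[c,s0],[-s0,c]])
s=snap("top"); im=s["image"].astype(int)
g=(im[...,1]>im[...,0]*1.25)&(im[...,1]>im[...,2]*1.05)
v,u=np.nonzero(g);p=plane(s,u,v,.061);k=np.linalg.norm(p[:,:2]-[.51,-.105],axis=1)<.14
rows={}
for a,b in zip(u[k],v[k]): rows.setdefault(a,[]).append(b)
U=np.array(sorted(rows));T=np.array([min(rows[a]) for a in U])-.5
e=plane(s,U.astype(float),T,.061)[:,:2]; f=np.polyfit(e[:,1],e[:,0],1)
print("lip edge x = %.4f*y + %.4f"%tuple(f),"slope->deg",-np.degrees(np.arctan(f[0])),"y range",e[:,1].min(),e[:,1].max(),"rms",np.std(e[:,0]-np.polyval(f,e[:,1])))
s=snap("side");print(red("side",s))
C=np.array([.538,-.1035]);print("edge rel to C:",[(M@(np.array([np.polyval(f,y),y])-C)) for y in(-.14,-.1,-.06)])
```

```text
lip edge x = -0.1278*y + 0.4997 slope->deg 7.2855727221338675 y range -0.2147257869392093 0.002326166100283633 rms 0.0010888034077608446
(62, array([ 0.53979724, -0.11612734]), np.float64(-80.07394976522883), np.float64(-88.90950240063394), array([ 0.53611408, -0.13044768]), array([ 0.54335897, -0.10057773]))
edge rel to C: [array([-0.02484121, -0.03361604]), array([-0.02483106,  0.00670953]), array([-0.0248209,  0.0470351])]
```

Request:
servo_tool(
  moves=[
    {"dx": -3,"dy": -3.2,"dz": 0.5,"rz": -1},
    {"dx": -6,"dy": -6.4,"dz": 1,"rz": -2},
    {"dx": -9,"dy": -9.6,"dz": 1.5,"rz": -4},
    {"dx": -12,"dy": -12.8,"dz": 2,"rz": -5},
    {"dx": -15,"dy": -16,"dz": 2.5,"rz": -6},
    {"dx": -18,"dy": -19.2,"dz": 3,"rz": -8},
    {"dx": -21,"dy": -22.4,"dz": 3.5,"rz": -9},
    {"dx": -24,"dy": -25.6,"dz": 4,"rz": -10},
    {"dx": -27,"dy": -28.8,"dz": 5,"rz": -12},
    {"dx": -30,"dy": -32,"dz": 6,"rz": -13},
    {"dx": -33,"dy": -35.2,"dz": 7,"rz": -14},
    {"dx": -36,"dy": -38.4,"dz": 8,"rz": -16},
    {"dx": -39,"dy": -41.6,"dz": 9,"rz": -17},
    {"dx": -42,"dy": -44.8,"dz": 10,"rz": -18},
    {"dx": -45,"dy": -48,"dz": 11,"rz": -20},
    {"dx": -48,"dy": -51.2,"dz": 11.5,"rz": -21},
    {"dx": -51,"dy": -54.4,"dz": 11.5,"rz": -22.1},
    {"dx": -52.2,"dy": -55.9,"dz": 11.5,"rz": -22.1},
    {"dx": -52.2,"dy": -55.9,"dz": 11.5,"rz": -22.1},
    {"dx": -52.2,"dy": -55.9,"dz": 11.5,"rz": -22.1},
  ],
  jaw=0,
  force=20,
)

```text
schema error: expected keys dx, dy, dz, rx, ry, rz
```

```bash
cat >> h.py <<'E'
PH=7.3; C=np.array([.539,-.103])
def rel(p,yaw=None):
    a=np.radians(PH);d=np.array(p[:2])-C
    return np.array([np.cos(a)*d[0]+np.sin(a)*d[1],-np.sin(a)*d[0]+np.cos(a)*d[1]])*1000
def world(r):
    a=np.radians(PH);r=np.array(r)/1000
    return C+[np.cos(a)*r[0]-np.sin(a)*r[1],np.sin(a)*r[0]+np.cos(a)*r[1]]
def now():
    s=env.get_state();p=np.array(s["ee_pos"]);y=s["ee_rot"][2]
    print("t",round(s["time"],2),"rel mm",np.round(rel(p),1),"z",round(p[2],4),"block angle rel",round((y-90-PH+180)%360-180,1),"rot",np.round(s["ee_rot"],1),"F",np.round(s["force"],1),"q7",round(s["joint_positions"][6],1),"open",round(s["opening"],3))
    return p,y
def rows(wps,p,y):
    """wps: (relx,rely,z,blockangle rel) absolute; p,y: start pose (yaw). cm/deg rows"""
    out=[];a=np.radians(y);b0=(y-90-PH+180)%360-180
    for rx,ry,z,b in wps:
        d=np.append(world((rx,ry)),z)-p
        out.append([(d[0]*np.cos(a)+d[1]*np.sin(a))*100,(d[0]*np.sin(a)-d[1]*np.cos(a))*100,-d[2]*100,-((b-b0+180)%360-180) if abs(b-b0)<170 else -(b-b0)])
    print("["+",".join('{"dx":%.2f,"dy":%.2f,"dz":%.1f,"rz":%.0f}'%tuple(o) for o in out)+"]")
def blk(th,r=32,off=13):
    "block centre for wing centreline at th"
    t=np.radians(th);return (r*np.cos(t)-off*np.sin(t),r*np.sin(t)+off*np.cos(t))
E
python3 - <<'E'
from h import *
p,y=now(); s=snap("side");cv2.imwrite("pics/s1.png",cv2.resize(s["image"][150:370,160:440,::-1],None,fx=2.5,fy=2.5))
rows([(-13,34,.055,90)],p,y)
E
```

```text
t 1.7 rel mm [-286.1  749.6] z 0.2457 block angle rel 67.9 rot [180.    0.  165.2] F [-0.9 -0.5  0.4] q7 -4.3 open 0.092
[{"dx":-52.26,"dy":-56.00,"dz":19.1,"rz":-22}]
```

View pics/s1.png

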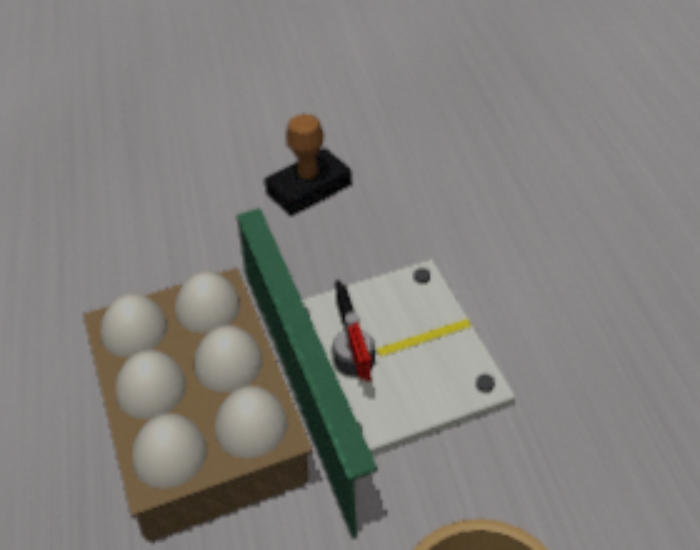

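Request:
servo_tool(
  moves=[
    {"dx": -3,"dy": -3.2,"dz": 0.5,"rx": 0,"ry": 0,"rz": -1},
    {"dx": -6,"dy": -6.4,"dz": 1,"rx": 0,"ry": 0,"rz": -2},
    {"dx": -9,"dy": -9.6,"dz": 1.5,"rx": 0,"ry": 0,"rz": -4},
    {"dx": -12,"dy": -12.8,"dz": 2,"rx": 0,"ry": 0,"rz": -5},
    {"dx": -15,"dy": -16,"dz": 2.5,"rx": 0,"ry": 0,"rz": -6},
    {"dx": -18,"dy": -19.2,"dz": 3,"rx": 0,"ry": 0,"rz": -8},
    {"dx": -21,"dy": -22.4,"dz": 3.5,"rx": 0,"ry": 0,"rz": -9},
    {"dx": -24,"dy": -25.6,"dz": 4,"rx": 0,"ry": 0,"rz": -10},
    {"dx": -27,"dy": -28.8,"dz": 5,"rx": 0,"ry": 0,"rz": -12},
    {"dx": -30,"dy": -32,"dz": 6,"rx": 0,"ry": 0,"rz": -13},
    {"dx": -33,"dy": -35.2,"dz": 7,"rx": 0,"ry": 0,"rz": -14},
    {"dx": -36,"dy": -38.4,"dz": 8,"rx": 0,"ry": 0,"rz": -16},
    {"dx": -39,"dy": -41.6,"dz": 9,"rx": 0,"ry": 0,"rz": -17},
    {"dx": -42,"dy": -44.8,"dz": 10,"rx": 0,"ry": 0,"rz": -18},
    {"dx": -45,"dy": -48,"dz": 11,"rx": 0,"ry": 0,"rz": -20},
    {"dx": -48,"dy": -51.2,"dz": 11.5,"rx": 0,"ry": 0,"rz": -21},
    {"dx": -51,"dy": -54.4,"dz": 11.5,"rx": 0,"ry": 0,"rz": -22.1},
    {"dx": -52.2,"dy": -56,"dz": 11.5,"rx": 0,"ry": 0,"rz": -22.1},
    {"dx": -52.2,"dy": -56,"dz": 11.5,"rx": 0,"ry": 0,"rz": -22.1},
    {"dx": -52.2,"dy": -56,"dz": 11.5,"rx": 0,"ry": 0,"rz": -22.1},
  ],
  jaw=0,
  force=20,
)

```text
time: 3.75
ee_pos: [0.5211, -0.0708, 0.1306]
ee_rot: [180.0, -0.0, -172.8]
force: [0.5, 0.2, -1.4]
opening: 0.0003
```

```bash
sed -i 's/"rz":%.0f}/"rx":0,"ry":0,"rz":%.0f}/' h.py
python3 - <<'E'
from h import *
p,y=now(); s=snap("side");cv2.imwrite("pics/s2.png",cv2.resize(s["image"][150:370,160:440,::-1],None,fx=2.5,fy=2.5))
rows([(-13,34,.055,90)],p,y)
E
```

```text
t 3.75 rel mm [-13.7  34.2] z 0.1306 block angle rel 89.9 rot [ 180.    -0.  -172.8] F [ 0.5  0.2 -1.4] q7 107.3 open 0.0
[{"dx":-0.07,"dy":-0.02,"dz":7.6,"rx":0,"ry":0,"rz":-0}]
```

View pics/s2.png

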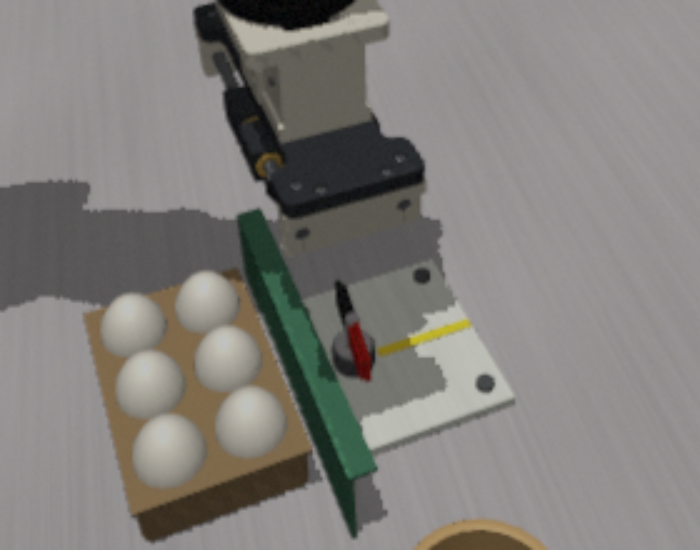

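Request:
servo_tool(
  moves=[
    {"dx": -0.07,"dy": 0,"dz": 1.5,"rx": 0,"ry": 0,"rz": 0},
    {"dx": -0.07,"dy": 0,"dz": 3,"rx": 0,"ry": 0,"rz": 0},
    {"dx": -0.07,"dy": 0,"dz": 4,"rx": 0,"ry": 0,"rz": 0},
    {"dx": -0.07,"dy": 0,"dz": 5,"rx": 0,"ry": 0,"rz": 0},
    {"dx": -0.07,"dy": 0,"dz": 5.5,"rx": 0,"ry": 0,"rz": 0},
    {"dx": -0.07,"dy": 0,"dz": 6,"rx": 0,"ry": 0,"rz": 0},
    {"dx": -0.07,"dy": 0,"dz": 6.5,"rx": 0,"ry": 0,"rz": 0},
    {"dx": -0.07,"dy": 0,"dz": 6.5,"rx": 0,"ry": 0,"rz": 0},
  ],
)

```text
time: 4.6
ee_pos: [0.5217, -0.0707, 0.0653]
ee_rot: [180.0, -0.0, -172.7]
force: [-0.3, -0.4, -0.6]
opening: 0.0008
```

Run:
```python
from h import *
p,y=now(); print(red("side",snap("side")))
```

```text
t 4.6 rel mm [-13.   34.3] z 0.0653 block angle rel 90.0 rot [ 180.    -0.  -172.7] F [-0.3 -0.4 -0.6] q7 109.3 open 0.001
None
```

Run:
```python
from h import *
p,y=now()
rows([(-13,34,.06,90),(-12.5,34,.055,90)]+[(*blk(t),.055,t) for t in np.arange(84,-26,-6.0)][:18],p,y)
```

```text
t 4.65 rel mm [-12.9  34.2] z 0.0656 block angle rel 90.0 rot [ 180.    -0.  -172.7] F [ 0.  -0.2 -0.6] q7 109.3 open 0.001
[{"dx":0.01,"dy":-0.02,"dz":0.6,"rx":0,"ry":0,"rz":-0},{"dx":-0.04,"dy":-0.02,"dz":1.1,"rx":0,"ry":0,"rz":-0},{"dx":-0.33,"dy":-0.10,"dz":1.1,"rx":0,"ry":0,"rz":6},{"dx":-0.69,"dy":-0.02,"dz":1.1,"rx":0,"ry":0,"rz":12},{"dx":-1.04,"dy":0.03,"dz":1.1,"rx":0,"ry":0,"rz":18},{"dx":-1.41,"dy":0.03,"dz":1.1,"rx":0,"ry":0,"rz":24},{"dx":-1.77,"dy":0.00,"dz":1.1,"rx":0,"ry":0,"rz":30},{"dx":-2.12,"dy":-0.06,"dz":1.1,"rx":0,"ry":0,"rz":36},{"dx":-2.47,"dy":-0.17,"dz":1.1,"rx":0,"ry":0,"rz":42},{"dx":-2.80,"dy":-0.31,"dz":1.1,"rx":0,"ry":0,"rz":48},{"dx":-3.12,"dy":-0.48,"dz":1.1,"rx":0,"ry":0,"rz":54},{"dx":-3.41,"dy":-0.69,"dz":1.1,"rx":0,"ry":0,"rz":60},{"dx":-3.69,"dy":-0.93,"dz":1.1,"rx":0,"ry":0,"rz":66},{"dx":-3.93,"dy":-1.19,"dz":1.1,"rx":0,"ry":0,"rz":72},{"dx":-4.15,"dy":-1.48,"dz":1.1,"rx":0,"ry":0,"rz":78},{"dx":-4.34,"dy":-1.79,"dz":1.1,"rx":0,"ry":0,"rz":84},{"dx":-4.49,"dy":-2.12,"dz":1.1,"rx":0,"ry":0,"rz":90},{"dx":-4.61,"dy":-2.46,"dz":1.1,"rx":0,"ry":0,"rz":96},{"dx":-4.69,"dy":-2.81,"dz":1.1,"rx":0,"ry":0,"rz":102},{"dx":-4.74,"dy":-3.17,"dz":1.1,"rx":0,"ry":0,"rz":108}]
```

Request:
servo_tool(
  moves=[
    {"dx": 0,"dy": 0,"dz": 0.6,"rx": 0,"ry": 0,"rz": 0},
    {"dx": -0.05,"dy": 0,"dz": 1.1,"rx": 0,"ry": 0,"rz": 0},
    {"dx": -0.35,"dy": -0.1,"dz": 1.1,"rx": 0,"ry": 0,"rz": 6},
    {"dx": -0.7,"dy": 0,"dz": 1.1,"rx": 0,"ry": 0,"rz": 12},
    {"dx": -1.05,"dy": 0.05,"dz": 1.1,"rx": 0,"ry": 0,"rz": 18},
    {"dx": -1.4,"dy": 0.05,"dz": 1.1,"rx": 0,"ry": 0,"rz": 24},
    {"dx": -1.75,"dy": 0,"dz": 1.1,"rx": 0,"ry": 0,"rz": 30},
    {"dx": -2.1,"dy": -0.05,"dz": 1.1,"rx": 0,"ry": 0,"rz": 36},
    {"dx": -2.45,"dy": -0.15,"dz": 1.1,"rx": 0,"ry": 0,"rz": 42},
    {"dx": -2.8,"dy": -0.3,"dz": 1.1,"rx": 0,"ry": 0,"rz": 48},
    {"dx": -3.1,"dy": -0.5,"dz": 1.1,"rx": 0,"ry": 0,"rz": 54},
    {"dx": -3.4,"dy": -0.7,"dz": 1.1,"rx": 0,"ry": 0,"rz": 60},
    {"dx": -3.7,"dy": -0.95,"dz": 1.1,"rx": 0,"ry": 0,"rz": 66},
    {"dx": -3.95,"dy": -1.2,"dz": 1.1,"rx": 0,"ry": 0,"rz": 72},
    {"dx": -4.15,"dy": -1.5,"dz": 1.1,"rx": 0,"ry": 0,"rz": 78},
    {"dx": -4.35,"dy": -1.8,"dz": 1.1,"rx": 0,"ry": 0,"rz": 84},
    {"dx": -4.5,"dy": -2.1,"dz": 1.1,"rx": 0,"ry": 0,"rz": 90},
    {"dx": -4.6,"dy": -2.45,"dz": 1.1,"rx": 0,"ry": 0,"rz": 96},
    {"dx": -4.7,"dy": -2.8,"dz": 1.1,"rx": 0,"ry": 0,"rz": 102},
    {"dx": -4.75,"dy": -3.15,"dz": 1.1,"rx": 0,"ry": 0,"rz": 108},
  ],
)

```text
time: 6.65
ee_pos: [0.5726, -0.0951, 0.0541]
ee_rot: [-179.9, -0.0, 79.1]
force: [-0.9, 2.0, 0.3]
opening: 0.0003
```

Run:
```python
from h import *
p,y=now(); s=snap("side"); print(red("side",s),red("top",snap("top")))
cv2.imwrite("pics/s3.png",cv2.resize(s["image"][150:370,160:440,::-1],None,fx=2.5,fy=2.5))
rows([(*blk(t),.055,t) for t in np.arange(-24,-109,-6.0)]+[(*blk(-110,32,o),z,-110) for o,z in((13,.055),(15,.055),(17,.07),(17,.1))],p,y)
```

```text
t 6.65 rel mm [34.4  3.5] z 0.0541 block angle rel -18.2 rot [-179.9   -0.    79.1] F [-0.9  2.   0.3] q7 28.6 open 0.0
(8, array([ 0.52296585, -0.09170602]), np.float64(142.15046812397887), np.float64(164.8317497936278), array([ 0.51644105, -0.09368259]), array([ 0.5302568 , -0.08993715])) None
[{"dx":-0.44,"dy":0.16,"dz":-0.1,"rx":0,"ry":0,"rz":6},{"dx":-0.79,"dy":0.25,"dz":-0.1,"rx":0,"ry":0,"rz":12},{"dx":-1.15,"dy":0.29,"dz":-0.1,"rx":0,"ry":0,"rz":18},{"dx":-1.51,"dy":0.30,"dz":-0.1,"rx":0,"ry":0,"rz":24},{"dx":-1.87,"dy":0.27,"dz":-0.1,"rx":0,"ry":0,"rz":30},{"dx":-2.23,"dy":0.20,"dz":-0.1,"rx":0,"ry":0,"rz":36},{"dx":-2.57,"dy":0.10,"dz":-0.1,"rx":0,"ry":0,"rz":42},{"dx":-2.91,"dy":-0.04,"dz":-0.1,"rx":0,"ry":0,"rz":48},{"dx":-3.22,"dy":-0.21,"dz":-0.1,"rx":0,"ry":0,"rz":54},{"dx":-3.52,"dy":-0.42,"dz":-0.1,"rx":0,"ry":0,"rz":60},{"dx":-3.80,"dy":-0.65,"dz":-0.1,"rx":0,"ry":0,"rz":66},{"dx":-4.04,"dy":-0.92,"dz":-0.1,"rx":0,"ry":0,"rz":72},{"dx":-4.26,"dy":-1.20,"dz":-0.1,"rx":0,"ry":0,"rz":78},{"dx":-4.45,"dy":-1.51,"dz":-0.1,"rx":0,"ry":0,"rz":84},{"dx":-4.61,"dy":-1.84,"dz":-0.1,"rx":0,"ry":0,"rz":90},{"dx":-4.65,"dy":-1.95,"dz":-0.1,"rx":0,"ry":0,"rz":92},{"dx":-4.66,"dy":-1.75,"dz":-0.1,"rx":0,"ry":0,"rz":92},{"dx":-4.66,"dy":-1.55,"dz":-1.6,"rx":0,"ry":0,"rz":92},{"dx":-4.66,"dy":-1.55,"dz":-4.6,"rx":0,"ry":0,"rz":92}]
```

View pics/s3.png

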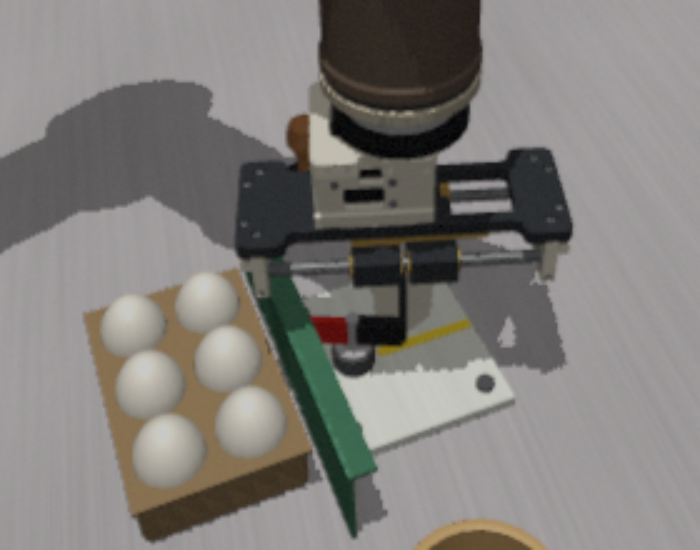

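Request:
servo_tool(
  moves=[
    {"dx": -0.45,"dy": 0.15,"dz": 0,"rx": 0,"ry": 0,"rz": 6},
    {"dx": -0.8,"dy": 0.25,"dz": 0,"rx": 0,"ry": 0,"rz": 12},
    {"dx": -1.15,"dy": 0.3,"dz": 0,"rx": 0,"ry": 0,"rz": 18},
    {"dx": -1.5,"dy": 0.3,"dz": 0,"rx": 0,"ry": 0,"rz": 24},
    {"dx": -1.85,"dy": 0.25,"dz": 0,"rx": 0,"ry": 0,"rz": 30},
    {"dx": -2.25,"dy": 0.2,"dz": 0,"rx": 0,"ry": 0,"rz": 36},
    {"dx": -2.55,"dy": 0.1,"dz": 0,"rx": 0,"ry": 0,"rz": 42},
    {"dx": -2.9,"dy": -0.05,"dz": 0,"rx": 0,"ry": 0,"rz": 48},
    {"dx": -3.2,"dy": -0.2,"dz": 0,"rx": 0,"ry": 0,"rz": 54},
    {"dx": -3.5,"dy": -0.4,"dz": 0,"rx": 0,"ry": 0,"rz": 60},
    {"dx": -3.8,"dy": -0.65,"dz": 0,"rx": 0,"ry": 0,"rz": 66},
    {"dx": -4.05,"dy": -0.9,"dz": 0,"rx": 0,"ry": 0,"rz": 72},
    {"dx": -4.25,"dy": -1.2,"dz": 0,"rx": 0,"ry": 0,"rz": 78},
    {"dx": -4.45,"dy": -1.5,"dz": 0,"rx": 0,"ry": 0,"rz": 84},
    {"dx": -4.6,"dy": -1.85,"dz": 0,"rx": 0,"ry": 0,"rz": 90},
    {"dx": -4.65,"dy": -1.95,"dz": 0,"rx": 0,"ry": 0,"rz": 92},
    {"dx": -4.65,"dy": -1.95,"dz": 0,"rx": 0,"ry": 0,"rz": 92},
    {"dx": -4.65,"dy": -1.65,"dz": 0,"rx": 0,"ry": 0,"rz": 92},
    {"dx": -4.65,"dy": -1.45,"dz": -1.5,"rx": 0,"ry": 0,"rz": 92},
    {"dx": -4.65,"dy": -1.45,"dz": -5,"rx": 0,"ry": 0,"rz": 92},
  ],
)

```text
time: 8.75
ee_pos: [0.5492, -0.1384, 0.1042]
ee_rot: [180.0, 0.2, -12.6]
force: [0.5, -0.2, -0.0]
opening: 0.0002
```

Run:
```python
from h import *
p,y=now(); s=snap("side"); print(red("side",s))
# return to above the next start: straight path at z .11, rotating back
e=blk(80,32,18); a=rel(p)
wp=[(*(a+(np.array(e)-a)*min(1,i/20)),.11,-110+190*i/24) for i in range(1,21)]
rows(wp[3::4],p,y); print(e)
```

```text
t 8.75 rel mm [  5.6 -36.4] z 0.1042 block angle rel -109.9 rot [180.    0.2 -12.6] F [ 0.5 -0.2 -0. ] q7 -43.9 open 0.0
None
[{"dx":-0.82,"dy":-1.21,"dz":-0.6,"rx":0,"ry":0,"rz":-32},{"dx":-1.64,"dy":-2.43,"dz":-0.6,"rx":0,"ry":0,"rz":-63},{"dx":-2.46,"dy":-3.64,"dz":-0.6,"rx":0,"ry":0,"rz":-95},{"dx":-3.28,"dy":-4.86,"dz":-0.6,"rx":0,"ry":0,"rz":-127},{"dx":-4.10,"dy":-6.07,"dz":-0.6,"rx":0,"ry":0,"rz":-158}]
(np.float64(-12.169797868877971), np.float64(34.6395152943954))
```

Request:
servo_tool(
  moves=[
    {"dx": -0.8,"dy": -1.2,"dz": -0.6,"rx": 0,"ry": 0,"rz": -32},
    {"dx": -0.8,"dy": -1.2,"dz": -0.6,"rx": 0,"ry": 0,"rz": -32},
    {"dx": -0.8,"dy": -1.2,"dz": -0.6,"rx": 0,"ry": 0,"rz": -32},
    {"dx": -0.8,"dy": -1.2,"dz": -0.6,"rx": 0,"ry": 0,"rz": -32},
    {"dx": -1.6,"dy": -2.4,"dz": -0.6,"rx": 0,"ry": 0,"rz": -63},
    {"dx": -1.6,"dy": -2.4,"dz": -0.6,"rx": 0,"ry": 0,"rz": -63},
    {"dx": -1.6,"dy": -2.4,"dz": -0.6,"rx": 0,"ry": 0,"rz": -63},
    {"dx": -1.6,"dy": -2.4,"dz": -0.6,"rx": 0,"ry": 0,"rz": -63},
    {"dx": -2.5,"dy": -3.6,"dz": -0.6,"rx": 0,"ry": 0,"rz": -95},
    {"dx": -2.5,"dy": -3.6,"dz": -0.6,"rx": 0,"ry": 0,"rz": -95},
    {"dx": -2.5,"dy": -3.6,"dz": -0.6,"rx": 0,"ry": 0,"rz": -95},
    {"dx": -2.5,"dy": -3.6,"dz": -0.6,"rx": 0,"ry": 0,"rz": -95},
    {"dx": -3.3,"dy": -4.9,"dz": -0.6,"rx": 0,"ry": 0,"rz": -127},
    {"dx": -3.3,"dy": -4.9,"dz": -0.6,"rx": 0,"ry": 0,"rz": -127},
    {"dx": -3.3,"dy": -4.9,"dz": -0.6,"rx": 0,"ry": 0,"rz": -127},
    {"dx": -3.3,"dy": -4.9,"dz": -0.6,"rx": 0,"ry": 0,"rz": -127},
    {"dx": -4.1,"dy": -6.1,"dz": -0.6,"rx": 0,"ry": 0,"rz": -158},
    {"dx": -4.1,"dy": -6.1,"dz": -0.6,"rx": 0,"ry": 0,"rz": -158},
    {"dx": -4.1,"dy": -6.1,"dz": -0.6,"rx": 0,"ry": 0,"rz": -158},
    {"dx": -4.1,"dy": -6.1,"dz": -0.6,"rx": 0,"ry": 0,"rz": -158},
  ],
)

```text
time: 10.8
ee_pos: [0.5241, -0.0711, 0.1119]
ee_rot: [180.0, 0.1, 145.6]
force: [0.0, 0.1, 0.5]
opening: 0.0002
```

Run:
```python
from h import *
p,y=now(); s=snap("side"); print(red("side",s))
cv2.imwrite("pics/s4.png",cv2.resize(s["image"][150:370,160:440,::-1],None,fx=2.5,fy=2.5))
e=blk(80,32,18)
rows([(*e,.11,80),(*e,.055,80)]+[(*blk(t),.055,t) for t in np.arange(72,-26,-6.0)],p,y)
```

```text
t 10.8 rel mm [-10.7  33.5] z 0.1119 block angle rel 48.3 rot [1.800e+02 1.000e-01 1.456e+02] F [0.  0.1 0.5] q7 76.1 open 0.0
None
[{"dx":0.19,"dy":-0.01,"dz":0.2,"rx":0,"ry":0,"rz":-32},{"dx":0.19,"dy":-0.01,"dz":5.7,"rx":0,"ry":0,"rz":-32},{"dx":-0.55,"dy":0.62,"dz":5.7,"rx":0,"ry":0,"rz":-24},{"dx":-0.82,"dy":0.86,"dz":5.7,"rx":0,"ry":0,"rz":-18},{"dx":-1.11,"dy":1.08,"dz":5.7,"rx":0,"ry":0,"rz":-12},{"dx":-1.42,"dy":1.27,"dz":5.7,"rx":0,"ry":0,"rz":-6},{"dx":-1.74,"dy":1.42,"dz":5.7,"rx":0,"ry":0,"rz":0},{"dx":-2.09,"dy":1.53,"dz":5.7,"rx":0,"ry":0,"rz":6},{"dx":-2.44,"dy":1.61,"dz":5.7,"rx":0,"ry":0,"rz":12},{"dx":-2.80,"dy":1.66,"dz":5.7,"rx":0,"ry":0,"rz":18},{"dx":-3.16,"dy":1.66,"dz":5.7,"rx":0,"ry":0,"rz":24},{"dx":-3.52,"dy":1.63,"dz":5.7,"rx":0,"ry":0,"rz":30},{"dx":-3.87,"dy":1.56,"dz":5.7,"rx":0,"ry":0,"rz":36},{"dx":-4.22,"dy":1.45,"dz":5.7,"rx":0,"ry":0,"rz":42},{"dx":-4.55,"dy":1.31,"dz":5.7,"rx":0,"ry":0,"rz":48},{"dx":-4.87,"dy":1.13,"dz":5.7,"rx":0,"ry":0,"rz":54},{"dx":-5.16,"dy":0.92,"dz":5.7,"rx":0,"ry":0,"rz":60},{"dx":-5.43,"dy":0.68,"dz":5.7,"rx":0,"ry":0,"rz":66},{"dx":-5.68,"dy":0.42,"dz":5.7,"rx":0,"ry":0,"rz":72}]
```

View pics/s4.png

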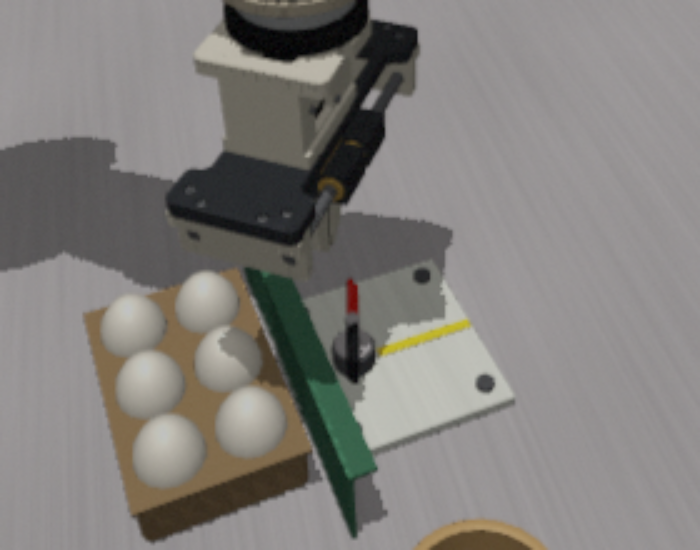

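Run:
```python
from h import *
s=snap("side"); im=s["image"].astype(int);m=(im[...,0]>90)&(im[...,1]<50)&(im[...,2]<50);m[:250]=0;m[300:]=0
v,u=np.nonzero(m);k=abs(u-300)<20;print(k.sum(),u[k].mean(),v[k].mean())
for t in(60,65,70,75,80,85):
    a=np.radians(t);x=[]
    for r in (19,34): x+= [np.round(proj(s,[*world((r*np.cos(a),r*np.sin(a))),.046]),1)]
    print(t,x)
```

```text
48 300.4166666666667 268.4583333333333
60 [array([302.6, 270.8]), array([304.1, 263.8])]
65 [array([301.6, 270.7]), array([302.3, 263.7])]
70 [array([300.6, 270.7]), array([300.5, 263.7])]
75 [array([299.6, 270.8]), array([298.7, 263.8])]
80 [array([298.5, 270.9]), array([296.9, 264.1])]
85 [array([297.5, 271.1]), array([295.2, 264.4])]
```

Request:
servo_tool(
  moves=[
    {"dx": 0.05,"dy": 0.1,"dz": 0.2,"rx": 0,"ry": 0,"rz": -32},
    {"dx": 0.05,"dy": 0.1,"dz": 0.2,"rx": 0,"ry": 0,"rz": -32},
    {"dx": 0.05,"dy": 0.1,"dz": 0.2,"rx": 0,"ry": 0,"rz": -32},
    {"dx": 0.05,"dy": 0.1,"dz": 0.2,"rx": 0,"ry": 0,"rz": -32},
    {"dx": 0.05,"dy": 0.1,"dz": 0.2,"rx": 0,"ry": 0,"rz": -32},
    {"dx": 0.05,"dy": 0.1,"dz": 2.5,"rx": 0,"ry": 0,"rz": -32},
    {"dx": 0.05,"dy": 0.1,"dz": 4.5,"rx": 0,"ry": 0,"rz": -32},
    {"dx": 0.05,"dy": 0.1,"dz": 5.7,"rx": 0,"ry": 0,"rz": -32},
    {"dx": -0.55,"dy": 0.6,"dz": 5.7,"rx": 0,"ry": 0,"rz": -24},
    {"dx": -0.8,"dy": 0.85,"dz": 5.7,"rx": 0,"ry": 0,"rz": -18},
    {"dx": -1.1,"dy": 1.1,"dz": 5.7,"rx": 0,"ry": 0,"rz": -12},
    {"dx": -1.4,"dy": 1.25,"dz": 5.7,"rx": 0,"ry": 0,"rz": -6},
    {"dx": -1.75,"dy": 1.4,"dz": 5.7,"rx": 0,"ry": 0,"rz": 0},
    {"dx": -2.1,"dy": 1.55,"dz": 5.7,"rx": 0,"ry": 0,"rz": 6},
    {"dx": -2.45,"dy": 1.6,"dz": 5.7,"rx": 0,"ry": 0,"rz": 12},
    {"dx": -2.8,"dy": 1.65,"dz": 5.7,"rx": 0,"ry": 0,"rz": 18},
    {"dx": -3.15,"dy": 1.65,"dz": 5.7,"rx": 0,"ry": 0,"rz": 24},
    {"dx": -3.5,"dy": 1.65,"dz": 5.7,"rx": 0,"ry": 0,"rz": 30},
    {"dx": -3.85,"dy": 1.55,"dz": 5.7,"rx": 0,"ry": 0,"rz": 36},
    {"dx": -4.2,"dy": 1.45,"dz": 5.7,"rx": 0,"ry": 0,"rz": 42},
  ],
)

```text
time: 12.9
ee_pos: [0.5662, -0.0817, 0.0537]
ee_rot: [-180.0, -0.1, 102.9]
force: [-2.1, 2.0, -1.4]
opening: 0.0002
```

Run:
```python
from h import *
p,y=now()
rows([(*blk(t),.055,t) for t in (list(np.arange(0,-109,-7.0))+[-110])]+[(*blk(-110,32,o),z,-110) for o,z in((16,.055),(18,.07),(18,.105))],p,y)
```

```text
t 12.9 rel mm [29.7 17.7] z 0.0537 block angle rel 5.6 rot [-1.800e+02 -1.000e-01  1.029e+02] F [-2.1  2.  -1.4] q7 47.9 open 0.0
[{"dx":-0.49,"dy":0.19,"dz":-0.1,"rx":0,"ry":0,"rz":6},{"dx":-0.90,"dy":0.28,"dz":-0.1,"rx":0,"ry":0,"rz":13},{"dx":-1.32,"dy":0.33,"dz":-0.1,"rx":0,"ry":0,"rz":20},{"dx":-1.74,"dy":0.32,"dz":-0.1,"rx":0,"ry":0,"rz":27},{"dx":-2.16,"dy":0.26,"dz":-0.1,"rx":0,"ry":0,"rz":34},{"dx":-2.57,"dy":0.15,"dz":-0.1,"rx":0,"ry":0,"rz":41},{"dx":-2.96,"dy":-0.01,"dz":-0.1,"rx":0,"ry":0,"rz":48},{"dx":-3.33,"dy":-0.21,"dz":-0.1,"rx":0,"ry":0,"rz":55},{"dx":-3.67,"dy":-0.46,"dz":-0.1,"rx":0,"ry":0,"rz":62},{"dx":-3.98,"dy":-0.75,"dz":-0.1,"rx":0,"ry":0,"rz":69},{"dx":-4.25,"dy":-1.07,"dz":-0.1,"rx":0,"ry":0,"rz":76},{"dx":-4.48,"dy":-1.42,"dz":-0.1,"rx":0,"ry":0,"rz":83},{"dx":-4.67,"dy":-1.80,"dz":-0.1,"rx":0,"ry":0,"rz":90},{"dx":-4.80,"dy":-2.20,"dz":-0.1,"rx":0,"ry":0,"rz":97},{"dx":-4.89,"dy":-2.61,"dz":-0.1,"rx":0,"ry":0,"rz":104},{"dx":-4.93,"dy":-3.03,"dz":-0.1,"rx":0,"ry":0,"rz":111},{"dx":-4.92,"dy":-3.33,"dz":-0.1,"rx":0,"ry":0,"rz":116},{"dx":-5.05,"dy":-3.06,"dz":-0.1,"rx":0,"ry":0,"rz":116},{"dx":-5.14,"dy":-2.88,"dz":-1.6,"rx":0,"ry":0,"rz":116},{"dx":-5.14,"dy":-2.88,"dz":-5.1,"rx":0,"ry":0,"rz":116}]
```

Request:
servo_tool(
  moves=[
    {"dx": -0.5,"dy": 0.2,"dz": -0.1,"rx": 0,"ry": 0,"rz": 6},
    {"dx": -0.9,"dy": 0.3,"dz": -0.1,"rx": 0,"ry": 0,"rz": 13},
    {"dx": -1.3,"dy": 0.35,"dz": -0.1,"rx": 0,"ry": 0,"rz": 20},
    {"dx": -1.75,"dy": 0.3,"dz": -0.1,"rx": 0,"ry": 0,"rz": 27},
    {"dx": -2.15,"dy": 0.25,"dz": -0.1,"rx": 0,"ry": 0,"rz": 34},
    {"dx": -2.55,"dy": 0.15,"dz": -0.1,"rx": 0,"ry": 0,"rz": 41},
    {"dx": -2.95,"dy": 0,"dz": -0.1,"rx": 0,"ry": 0,"rz": 48},
    {"dx": -3.35,"dy": -0.2,"dz": -0.1,"rx": 0,"ry": 0,"rz": 55},
    {"dx": -3.65,"dy": -0.45,"dz": -0.1,"rx": 0,"ry": 0,"rz": 62},
    {"dx": -4,"dy": -0.75,"dz": -0.1,"rx": 0,"ry": 0,"rz": 69},
    {"dx": -4.25,"dy": -1.05,"dz": -0.1,"rx": 0,"ry": 0,"rz": 76},
    {"dx": -4.5,"dy": -1.4,"dz": -0.1,"rx": 0,"ry": 0,"rz": 83},
    {"dx": -4.65,"dy": -1.8,"dz": -0.1,"rx": 0,"ry": 0,"rz": 90},
    {"dx": -4.8,"dy": -2.2,"dz": -0.1,"rx": 0,"ry": 0,"rz": 97},
    {"dx": -4.9,"dy": -2.6,"dz": -0.1,"rx": 0,"ry": 0,"rz": 104},
    {"dx": -4.95,"dy": -3.05,"dz": -0.1,"rx": 0,"ry": 0,"rz": 111},
    {"dx": -4.95,"dy": -3.35,"dz": -0.1,"rx": 0,"ry": 0,"rz": 116},
    {"dx": -5.05,"dy": -3.05,"dz": -0.1,"rx": 0,"ry": 0,"rz": 116},
    {"dx": -5.15,"dy": -2.9,"dz": -1.6,"rx": 0,"ry": 0,"rz": 116},
    {"dx": -5.15,"dy": -2.9,"dz": -5.1,"rx": 0,"ry": 0,"rz": 116},
  ],
)

```text
time: 14.9
ee_pos: [0.5494, -0.1385, 0.1044]
ee_rot: [180.0, 0.2, -12.6]
force: [0.3, -0.3, 1.2]
opening: 0.0003
```

Run:
```python
from h import *
p,y=now(); a=rel(p);e=np.array(blk(80,32,16))
rows([(*(a+(e-a)*f),.11,-110+158*f) for f in(.2,.4,.6,.8,1)],p,y)
```

```text
t 14.9 rel mm [  5.8 -36.6] z 0.1044 block angle rel -109.9 rot [180.    0.2 -12.6] F [ 0.3 -0.3  1.2] q7 -42.7 open 0.0
[{"dx":-0.78,"dy":-1.22,"dz":-0.6,"rx":0,"ry":0,"rz":-32},{"dx":-1.57,"dy":-2.45,"dz":-0.6,"rx":0,"ry":0,"rz":-63},{"dx":-2.35,"dy":-3.67,"dz":-0.6,"rx":0,"ry":0,"rz":-95},{"dx":-3.14,"dy":-4.89,"dz":-0.6,"rx":0,"ry":0,"rz":-126},{"dx":-3.92,"dy":-6.12,"dz":-0.6,"rx":0,"ry":0,"rz":-158}]
```

Request:
servo_tool(
  moves=[
    {"dx": -0.8,"dy": -1.2,"dz": -0.6,"rx": 0,"ry": 0,"rz": -32},
    {"dx": -0.8,"dy": -1.2,"dz": -0.6,"rx": 0,"ry": 0,"rz": -32},
    {"dx": -0.8,"dy": -1.2,"dz": -0.6,"rx": 0,"ry": 0,"rz": -32},
    {"dx": -0.8,"dy": -1.2,"dz": -0.6,"rx": 0,"ry": 0,"rz": -32},
    {"dx": -1.6,"dy": -2.4,"dz": -0.6,"rx": 0,"ry": 0,"rz": -63},
    {"dx": -1.6,"dy": -2.4,"dz": -0.6,"rx": 0,"ry": 0,"rz": -63},
    {"dx": -1.6,"dy": -2.4,"dz": -0.6,"rx": 0,"ry": 0,"rz": -63},
    {"dx": -1.6,"dy": -2.4,"dz": -0.6,"rx": 0,"ry": 0,"rz": -63},
    {"dx": -2.4,"dy": -3.7,"dz": -0.6,"rx": 0,"ry": 0,"rz": -95},
    {"dx": -2.4,"dy": -3.7,"dz": -0.6,"rx": 0,"ry": 0,"rz": -95},
    {"dx": -2.4,"dy": -3.7,"dz": -0.6,"rx": 0,"ry": 0,"rz": -95},
    {"dx": -2.4,"dy": -3.7,"dz": -0.6,"rx": 0,"ry": 0,"rz": -95},
    {"dx": -3.2,"dy": -4.9,"dz": -0.6,"rx": 0,"ry": 0,"rz": -127},
    {"dx": -3.2,"dy": -4.9,"dz": -0.6,"rx": 0,"ry": 0,"rz": -127},
    {"dx": -3.2,"dy": -4.9,"dz": -0.6,"rx": 0,"ry": 0,"rz": -127},
    {"dx": -3.2,"dy": -4.9,"dz": -0.6,"rx": 0,"ry": 0,"rz": -127},
    {"dx": -3.9,"dy": -6.1,"dz": -0.6,"rx": 0,"ry": 0,"rz": -158},
    {"dx": -3.9,"dy": -6.1,"dz": -0.6,"rx": 0,"ry": 0,"rz": -158},
    {"dx": -3.9,"dy": -6.1,"dz": -0.6,"rx": 0,"ry": 0,"rz": -158},
    {"dx": -3.9,"dy": -6.1,"dz": -0.6,"rx": 0,"ry": 0,"rz": -158},
  ],
)

```text
time: 16.9
ee_pos: [0.5263, -0.0718, 0.1123]
ee_rot: [180.0, 0.1, 145.6]
force: [-0.1, -0.3, -0.4]
opening: 0.0007
```

Run:
```python
from h import *
p,y=now(); s=snap("side"); print(red("side",s))
cv2.imwrite("pics/s5.png",cv2.resize(s["image"][150:370,160:440,::-1],None,fx=2.5,fy=2.5))
for t in(-105,-110,-115):
    a=np.radians(t); print(t,world((19*np.cos(a),19*np.sin(a))))
e=blk(80,32,16)
rows([(*e,.11,80),(*e,.055,80)]+[(*blk(t),.055,t) for t in np.arange(72,5,-6.0)],p,y)
```

```text
t 16.9 rel mm [-8.7 32.6] z 0.1123 block angle rel 48.3 rot [1.800e+02 1.000e-01 1.456e+02] F [-0.1 -0.3 -0.4] q7 77.5 open 0.001
(29, array([ 0.53635249, -0.12009678]), np.float64(-93.83983136806026), np.float64(-106.7599058836968), array([ 0.53130529, -0.12965258]), array([ 0.54035176, -0.10883874]))
-105 [ 0.53645426 -0.12182868]
-110 [ 0.53482292 -0.12153516]
-115 [ 0.53322337 -0.12110057]
[{"dx":0.23,"dy":0.03,"dz":0.2,"rx":0,"ry":0,"rz":-32},{"dx":0.23,"dy":0.03,"dz":5.7,"rx":0,"ry":0,"rz":-32},{"dx":-0.34,"dy":0.55,"dz":5.7,"rx":0,"ry":0,"rz":-24},{"dx":-0.61,"dy":0.80,"dz":5.7,"rx":0,"ry":0,"rz":-18},{"dx":-0.89,"dy":1.01,"dz":5.7,"rx":0,"ry":0,"rz":-12},{"dx":-1.21,"dy":1.20,"dz":5.7,"rx":0,"ry":0,"rz":-6},{"dx":-1.53,"dy":1.35,"dz":5.7,"rx":0,"ry":0,"rz":0},{"dx":-1.88,"dy":1.46,"dz":5.7,"rx":0,"ry":0,"rz":6},{"dx":-2.23,"dy":1.54,"dz":5.7,"rx":0,"ry":0,"rz":12},{"dx":-2.59,"dy":1.59,"dz":5.7,"rx":0,"ry":0,"rz":18},{"dx":-2.95,"dy":1.59,"dz":5.7,"rx":0,"ry":0,"rz":24},{"dx":-3.31,"dy":1.56,"dz":5.7,"rx":0,"ry":0,"rz":30},{"dx":-3.66,"dy":1.49,"dz":5.7,"rx":0,"ry":0,"rz":36},{"dx":-4.01,"dy":1.38,"dz":5.7,"rx":0,"ry":0,"rz":42}]
```

View pics/s5.png

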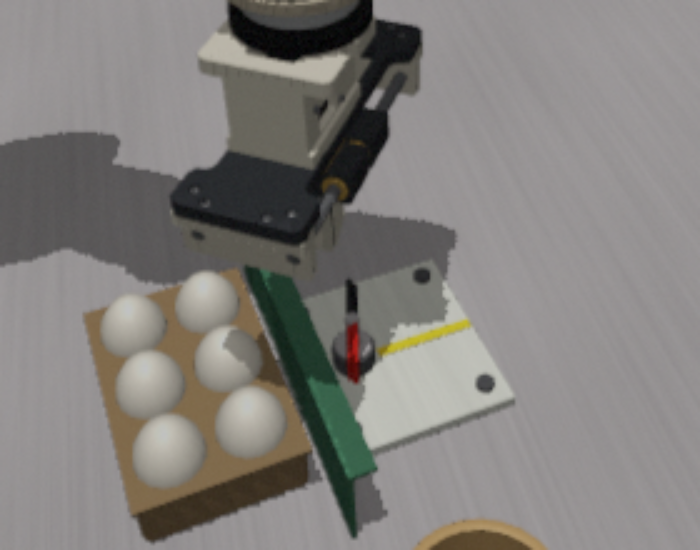

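Request:
servo_tool(
  moves=[
    {"dx": 0.2,"dy": 0,"dz": 0.2,"rx": 0,"ry": 0,"rz": -32},
    {"dx": 0.2,"dy": 0,"dz": 0.2,"rx": 0,"ry": 0,"rz": -32},
    {"dx": 0.2,"dy": 0,"dz": 0.2,"rx": 0,"ry": 0,"rz": -32},
    {"dx": 0.2,"dy": 0,"dz": 0.2,"rx": 0,"ry": 0,"rz": -32},
    {"dx": 0.2,"dy": 0,"dz": 0.2,"rx": 0,"ry": 0,"rz": -32},
    {"dx": 0.2,"dy": 0,"dz": 2.5,"rx": 0,"ry": 0,"rz": -32},
    {"dx": 0.2,"dy": 0,"dz": 4.5,"rx": 0,"ry": 0,"rz": -32},
    {"dx": 0.2,"dy": 0,"dz": 5.7,"rx": 0,"ry": 0,"rz": -32},
    {"dx": -0.35,"dy": 0.55,"dz": 5.7,"rx": 0,"ry": 0,"rz": -24},
    {"dx": -0.6,"dy": 0.8,"dz": 5.7,"rx": 0,"ry": 0,"rz": -18},
    {"dx": -0.9,"dy": 1,"dz": 5.7,"rx": 0,"ry": 0,"rz": -12},
    {"dx": -1.2,"dy": 1.2,"dz": 5.7,"rx": 0,"ry": 0,"rz": -6},
    {"dx": -1.55,"dy": 1.35,"dz": 5.7,"rx": 0,"ry": 0,"rz": 0},
    {"dx": -1.9,"dy": 1.45,"dz": 5.7,"rx": 0,"ry": 0,"rz": 6},
    {"dx": -2.25,"dy": 1.55,"dz": 5.7,"rx": 0,"ry": 0,"rz": 12},
    {"dx": -2.6,"dy": 1.6,"dz": 5.7,"rx": 0,"ry": 0,"rz": 18},
    {"dx": -2.95,"dy": 1.6,"dz": 5.7,"rx": 0,"ry": 0,"rz": 24},
    {"dx": -3.3,"dy": 1.55,"dz": 5.7,"rx": 0,"ry": 0,"rz": 30},
    {"dx": -3.65,"dy": 1.5,"dz": 5.7,"rx": 0,"ry": 0,"rz": 36},
    {"dx": -4,"dy": 1.4,"dz": 5.7,"rx": 0,"ry": 0,"rz": 42},
  ],
)

```text
time: 18.95
ee_pos: [0.5661, -0.0817, 0.0539]
ee_rot: [-180.0, -0.1, 102.9]
force: [-1.1, 2.4, -0.1]
opening: 0.0002
```

Run:
```python
from h import *
p,y=now()
rows([(*blk(t),.055,t) for t in (list(np.arange(0,-109,-7.0))+[-110])]+[(*blk(-110,32,o),z,-110) for o,z in((16,.055),(18,.07),(18,.105))],p,y)
```

```text
t 18.95 rel mm [29.5 17.7] z 0.0539 block angle rel 5.6 rot [-1.800e+02 -1.000e-01  1.029e+02] F [-1.1  2.4 -0.1] q7 49.3 open 0.0
[{"dx":-0.50,"dy":0.20,"dz":-0.1,"rx":0,"ry":0,"rz":6},{"dx":-0.91,"dy":0.29,"dz":-0.1,"rx":0,"ry":0,"rz":13},{"dx":-1.33,"dy":0.34,"dz":-0.1,"rx":0,"ry":0,"rz":20},{"dx":-1.75,"dy":0.33,"dz":-0.1,"rx":0,"ry":0,"rz":27},{"dx":-2.16,"dy":0.27,"dz":-0.1,"rx":0,"ry":0,"rz":34},{"dx":-2.57,"dy":0.16,"dz":-0.1,"rx":0,"ry":0,"rz":41},{"dx":-2.96,"dy":0.00,"dz":-0.1,"rx":0,"ry":0,"rz":48},{"dx":-3.33,"dy":-0.20,"dz":-0.1,"rx":0,"ry":0,"rz":55},{"dx":-3.67,"dy":-0.45,"dz":-0.1,"rx":0,"ry":0,"rz":62},{"dx":-3.98,"dy":-0.74,"dz":-0.1,"rx":0,"ry":0,"rz":69},{"dx":-4.25,"dy":-1.06,"dz":-0.1,"rx":0,"ry":0,"rz":76},{"dx":-4.48,"dy":-1.41,"dz":-0.1,"rx":0,"ry":0,"rz":83},{"dx":-4.67,"dy":-1.79,"dz":-0.1,"rx":0,"ry":0,"rz":90},{"dx":-4.81,"dy":-2.19,"dz":-0.1,"rx":0,"ry":0,"rz":97},{"dx":-4.89,"dy":-2.60,"dz":-0.1,"rx":0,"ry":0,"rz":104},{"dx":-4.93,"dy":-3.02,"dz":-0.1,"rx":0,"ry":0,"rz":111},{"dx":-4.92,"dy":-3.32,"dz":-0.1,"rx":0,"ry":0,"rz":116},{"dx":-5.05,"dy":-3.05,"dz":-0.1,"rx":0,"ry":0,"rz":116},{"dx":-5.14,"dy":-2.87,"dz":-1.6,"rx":0,"ry":0,"rz":116},{"dx":-5.14,"dy":-2.87,"dz":-5.1,"rx":0,"ry":0,"rz":116}]
```

Request:
servo_tool(
  moves=[
    {"dx": -0.5,"dy": 0.2,"dz": -0.1,"rx": 0,"ry": 0,"rz": 6},
    {"dx": -0.9,"dy": 0.3,"dz": -0.1,"rx": 0,"ry": 0,"rz": 13},
    {"dx": -1.3,"dy": 0.35,"dz": -0.1,"rx": 0,"ry": 0,"rz": 20},
    {"dx": -1.75,"dy": 0.3,"dz": -0.1,"rx": 0,"ry": 0,"rz": 27},
    {"dx": -2.15,"dy": 0.25,"dz": -0.1,"rx": 0,"ry": 0,"rz": 34},
    {"dx": -2.55,"dy": 0.15,"dz": -0.1,"rx": 0,"ry": 0,"rz": 41},
    {"dx": -2.95,"dy": 0,"dz": -0.1,"rx": 0,"ry": 0,"rz": 48},
    {"dx": -3.35,"dy": -0.2,"dz": -0.1,"rx": 0,"ry": 0,"rz": 55},
    {"dx": -3.65,"dy": -0.45,"dz": -0.1,"rx": 0,"ry": 0,"rz": 62},
    {"dx": -4,"dy": -0.75,"dz": -0.1,"rx": 0,"ry": 0,"rz": 69},
    {"dx": -4.25,"dy": -1.05,"dz": -0.1,"rx": 0,"ry": 0,"rz": 76},
    {"dx": -4.5,"dy": -1.4,"dz": -0.1,"rx": 0,"ry": 0,"rz": 83},
    {"dx": -4.65,"dy": -1.8,"dz": -0.1,"rx": 0,"ry": 0,"rz": 90},
    {"dx": -4.8,"dy": -2.2,"dz": -0.1,"rx": 0,"ry": 0,"rz": 97},
    {"dx": -4.9,"dy": -2.6,"dz": -0.1,"rx": 0,"ry": 0,"rz": 104},
    {"dx": -4.95,"dy": -3.05,"dz": -0.1,"rx": 0,"ry": 0,"rz": 111},
    {"dx": -4.95,"dy": -3.35,"dz": -0.1,"rx": 0,"ry": 0,"rz": 116},
    {"dx": -5.05,"dy": -3.05,"dz": -0.1,"rx": 0,"ry": 0,"rz": 116},
    {"dx": -5.15,"dy": -2.9,"dz": -1.6,"rx": 0,"ry": 0,"rz": 116},
    {"dx": -5.15,"dy": -2.9,"dz": -5.1,"rx": 0,"ry": 0,"rz": 116},
  ],
)

```text
time: 20.95
ee_pos: [0.5493, -0.1385, 0.1044]
ee_rot: [180.0, 0.2, -12.6]
force: [1.0, 1.3, 0.7]
opening: 0.0006
```

Request:
servo_tool(
  moves=[
    {"dx": -0.8,"dy": -1.2,"dz": -0.6,"rx": 0,"ry": 0,"rz": -32},
    {"dx": -0.8,"dy": -1.2,"dz": -0.6,"rx": 0,"ry": 0,"rz": -32},
    {"dx": -0.8,"dy": -1.2,"dz": -0.6,"rx": 0,"ry": 0,"rz": -32},
    {"dx": -0.8,"dy": -1.2,"dz": -0.6,"rx": 0,"ry": 0,"rz": -32},
    {"dx": -1.6,"dy": -2.4,"dz": -0.6,"rx": 0,"ry": 0,"rz": -63},
    {"dx": -1.6,"dy": -2.4,"dz": -0.6,"rx": 0,"ry": 0,"rz": -63},
    {"dx": -1.6,"dy": -2.4,"dz": -0.6,"rx": 0,"ry": 0,"rz": -63},
    {"dx": -1.6,"dy": -2.4,"dz": -0.6,"rx": 0,"ry": 0,"rz": -63},
    {"dx": -2.4,"dy": -3.7,"dz": -0.6,"rx": 0,"ry": 0,"rz": -95},
    {"dx": -2.4,"dy": -3.7,"dz": -0.6,"rx": 0,"ry": 0,"rz": -95},
    {"dx": -2.4,"dy": -3.7,"dz": -0.6,"rx": 0,"ry": 0,"rz": -95},
    {"dx": -2.4,"dy": -3.7,"dz": -0.6,"rx": 0,"ry": 0,"rz": -95},
    {"dx": -3.2,"dy": -4.9,"dz": -0.6,"rx": 0,"ry": 0,"rz": -127},
    {"dx": -3.2,"dy": -4.9,"dz": -0.6,"rx": 0,"ry": 0,"rz": -127},
    {"dx": -3.2,"dy": -4.9,"dz": -0.6,"rx": 0,"ry": 0,"rz": -127},
    {"dx": -3.2,"dy": -4.9,"dz": -0.6,"rx": 0,"ry": 0,"rz": -127},
    {"dx": -3.9,"dy": -6.1,"dz": -0.6,"rx": 0,"ry": 0,"rz": -158},
    {"dx": -3.9,"dy": -6.1,"dz": -0.6,"rx": 0,"ry": 0,"rz": -158},
    {"dx": -3.9,"dy": -6.1,"dz": -0.6,"rx": 0,"ry": 0,"rz": -158},
    {"dx": -3.9,"dy": -6.1,"dz": -0.6,"rx": 0,"ry": 0,"rz": -158},
  ],
)

```text
time: 22.95
ee_pos: [0.5262, -0.0718, 0.1124]
ee_rot: [180.0, 0.2, 145.7]
force: [-0.0, -0.4, -0.1]
opening: 0.0
```

Run:
```python
from h import *
p,y=now(); s=snap("side"); im=s["image"].astype(int);m=(im[...,0]>90)&(im[...,1]<50)&(im[...,2]<50);m[:250]=0;m[310:]=0
v,u=np.nonzero(m);k=abs(u-300)<25;print(k.sum(),u[k].mean(),v[k].mean(),"expect 300.4 268.5 at 70 deg")
e=blk(80,32,16)
rows([(*e,.11,80),(*e,.055,80)]+[(*blk(t),.055,t) for t in np.arange(72,5,-6.0)],p,y)
```

```text
t 22.95 rel mm [-8.7 32.6] z 0.1124 block angle rel 48.4 rot [180.    0.2 145.7] F [-0.  -0.4 -0.1] q7 78.2 open 0.0
44 300.3636363636364 268.6136363636364 expect 300.4 268.5 at 70 deg
[{"dx":0.22,"dy":0.03,"dz":0.2,"rx":0,"ry":0,"rz":-32},{"dx":0.22,"dy":0.03,"dz":5.7,"rx":0,"ry":0,"rz":-32},{"dx":-0.35,"dy":0.55,"dz":5.7,"rx":0,"ry":0,"rz":-24},{"dx":-0.61,"dy":0.80,"dz":5.7,"rx":0,"ry":0,"rz":-18},{"dx":-0.90,"dy":1.01,"dz":5.7,"rx":0,"ry":0,"rz":-12},{"dx":-1.21,"dy":1.20,"dz":5.7,"rx":0,"ry":0,"rz":-6},{"dx":-1.54,"dy":1.35,"dz":5.7,"rx":0,"ry":0,"rz":0},{"dx":-1.88,"dy":1.47,"dz":5.7,"rx":0,"ry":0,"rz":6},{"dx":-2.24,"dy":1.55,"dz":5.7,"rx":0,"ry":0,"rz":12},{"dx":-2.59,"dy":1.59,"dz":5.7,"rx":0,"ry":0,"rz":18},{"dx":-2.96,"dy":1.59,"dz":5.7,"rx":0,"ry":0,"rz":24},{"dx":-3.32,"dy":1.56,"dz":5.7,"rx":0,"ry":0,"rz":30},{"dx":-3.67,"dy":1.49,"dz":5.7,"rx":0,"ry":0,"rz":36},{"dx":-4.02,"dy":1.38,"dz":5.7,"rx":0,"ry":0,"rz":42}]
```

Request:
servo_tool(
  moves=[
    {"dx": 0.2,"dy": 0,"dz": 0.2,"rx": 0,"ry": 0,"rz": -32},
    {"dx": 0.2,"dy": 0,"dz": 0.2,"rx": 0,"ry": 0,"rz": -32},
    {"dx": 0.2,"dy": 0,"dz": 0.2,"rx": 0,"ry": 0,"rz": -32},
    {"dx": 0.2,"dy": 0,"dz": 0.2,"rx": 0,"ry": 0,"rz": -32},
    {"dx": 0.2,"dy": 0,"dz": 0.2,"rx": 0,"ry": 0,"rz": -32},
    {"dx": 0.2,"dy": 0,"dz": 2.5,"rx": 0,"ry": 0,"rz": -32},
    {"dx": 0.2,"dy": 0,"dz": 4.5,"rx": 0,"ry": 0,"rz": -32},
    {"dx": 0.2,"dy": 0,"dz": 5.7,"rx": 0,"ry": 0,"rz": -32},
    {"dx": -0.35,"dy": 0.55,"dz": 5.7,"rx": 0,"ry": 0,"rz": -24},
    {"dx": -0.6,"dy": 0.8,"dz": 5.7,"rx": 0,"ry": 0,"rz": -18},
    {"dx": -0.9,"dy": 1,"dz": 5.7,"rx": 0,"ry": 0,"rz": -12},
    {"dx": -1.2,"dy": 1.2,"dz": 5.7,"rx": 0,"ry": 0,"rz": -6},
    {"dx": -1.55,"dy": 1.35,"dz": 5.7,"rx": 0,"ry": 0,"rz": 0},
    {"dx": -1.9,"dy": 1.45,"dz": 5.7,"rx": 0,"ry": 0,"rz": 6},
    {"dx": -2.25,"dy": 1.55,"dz": 5.7,"rx": 0,"ry": 0,"rz": 12},
    {"dx": -2.6,"dy": 1.6,"dz": 5.7,"rx": 0,"ry": 0,"rz": 18},
    {"dx": -2.95,"dy": 1.6,"dz": 5.7,"rx": 0,"ry": 0,"rz": 24},
    {"dx": -3.3,"dy": 1.55,"dz": 5.7,"rx": 0,"ry": 0,"rz": 30},
    {"dx": -3.65,"dy": 1.5,"dz": 5.7,"rx": 0,"ry": 0,"rz": 36},
    {"dx": -3.85,"dy": 1.45,"dz": 5.7,"rx": 0,"ry": 0,"rz": 39},
  ],
)

```text
time: 25.0
ee_pos: [0.5651, -0.0806, 0.0539]
ee_rot: [-180.0, -0.0, 105.9]
force: [-1.0, 1.3, 0.1]
opening: 0.0007
```

Run:
```python
from h import *
p,y=now()
rows([(*blk(t),.055,t) for t in (6,4,2,0,-1,-2)],p,y)
```

```text
t 25.0 rel mm [28.7 18.9] z 0.0539 block angle rel 8.6 rot [-180.    -0.   105.9] F [-1.   1.3  0.1] q7 52.3 open 0.001
[{"dx":-0.29,"dy":0.13,"dz":-0.1,"rx":0,"ry":0,"rz":3},{"dx":-0.40,"dy":0.17,"dz":-0.1,"rx":0,"ry":0,"rz":5},{"dx":-0.52,"dy":0.20,"dz":-0.1,"rx":0,"ry":0,"rz":7},{"dx":-0.64,"dy":0.24,"dz":-0.1,"rx":0,"ry":0,"rz":9},{"dx":-0.70,"dy":0.25,"dz":-0.1,"rx":0,"ry":0,"rz":10},{"dx":-0.75,"dy":0.26,"dz":-0.1,"rx":0,"ry":0,"rz":11}]
```

Request:
servo_tool(
  moves=[
    {"dx": -0.3,"dy": 0.15,"dz": 0,"rx": 0,"ry": 0,"rz": 3},
    {"dx": -0.35,"dy": 0.15,"dz": 0,"rx": 0,"ry": 0,"rz": 4},
    {"dx": -0.4,"dy": 0.15,"dz": 0,"rx": 0,"ry": 0,"rz": 5},
    {"dx": -0.45,"dy": 0.2,"dz": 0,"rx": 0,"ry": 0,"rz": 6},
    {"dx": -0.5,"dy": 0.2,"dz": 0,"rx": 0,"ry": 0,"rz": 7},
    {"dx": -0.5,"dy": 0.2,"dz": 0,"rx": 0,"ry": 0,"rz": 7},
  ],
)

```text
time: 25.6
ee_pos: [0.5671, -0.0827, 0.0537]
ee_rot: [-179.9, -0.2, 99.2]
force: [-5.7, 6.9, 4.2]
opening: 0.0004
```

Request:
servo_tool(
  moves=[
    {"dx": -0.05,"dy": 0,"dz": 0,"rx": 0,"ry": 0,"rz": 1},
    {"dx": -0.1,"dy": 0,"dz": 0,"rx": 0,"ry": 0,"rz": 2},
    {"dx": -0.1,"dy": 0,"dz": 0,"rx": 0,"ry": 0,"rz": 2},
  ],
)

```text
time: 25.9
ee_pos: [0.5675, -0.0831, 0.0537]
ee_rot: [-179.9, -0.3, 97.2]
force: [-4.7, 9.6, 3.9]
opening: 0.0001
```

Request:
servo_tool(
  moves=[
    {"dx": 0.4,"dy": 0,"dz": 0,"rx": 0,"ry": 0,"rz": 0},
    {"dx": 0.8,"dy": 0,"dz": 0,"rx": 0,"ry": 0,"rz": 0},
    {"dx": 0.8,"dy": 0,"dz": -3,"rx": 0,"ry": 0,"rz": 0},
    {"dx": 0.8,"dy": 0,"dz": -7,"rx": 0,"ry": 0,"rz": 0},
    {"dx": 2,"dy": 0,"dz": -11,"rx": 0,"ry": 0,"rz": 0},
    {"dx": 5,"dy": 0,"dz": -15,"rx": 0,"ry": 0,"rz": 0},
    {"dx": 9,"dy": 0,"dz": -18,"rx": 0,"ry": 0,"rz": 0},
    {"dx": 13,"dy": 0,"dz": -20,"rx": 0,"ry": 0,"rz": 0},
    {"dx": 17,"dy": 0,"dz": -20,"rx": 0,"ry": 0,"rz": 0},
    {"dx": 21,"dy": 0,"dz": -20,"rx": 0,"ry": 0,"rz": 0},
    {"dx": 21,"dy": 0,"dz": -20,"rx": 0,"ry": 0,"rz": 0},
    {"dx": 21,"dy": 0,"dz": -20,"rx": 0,"ry": 0,"rz": 0},
  ],
)

```text
time: 27.1
ee_pos: [0.542, 0.123, 0.2538]
ee_rot: [180.0, 0.0, 97.4]
force: [0.4, -1.1, -0.3]
opening: 0.0003
```

Run:
```python
from h import *
now()
for c in("side","top"):
    s=snap(c); r=red(c,s)
    if r: print(c,r[0],"wing angle rel to line: centroid %.1f axis %.1f"%(r[2]-PH,r[3]-PH))
    if c=="side": cv2.imwrite("pics/s6.png",cv2.resize(s["image"][150:370,160:440,::-1],None,fx=2.5,fy=2.5))
    for n in("egg_carton","tape_roll_centre","stamp_centre","red_wing_tip"):
        for d in env.pinpoint(c,n)[:1]: print(n,round(d["confidence"],2),np.round(w(s,d["at"]),4))
```

```text
t 27.1 rel mm [ 31.7 223.8] z 0.2538 block angle rel 0.1 rot [180.    0.   97.4] F [ 0.4 -1.1 -0.3] q7 13.3 open 0.0
side 63 wing angle rel to line: centroid 11.8 axis 2.7
egg_carton 0.57 [ 0.4329 -0.112   0.0029]
stamp_centre 0.59 [0.5468 0.0762 0.0358]
red_wing_tip 0.7 [ 0.5725 -0.0957  0.0407]
egg_carton 0.63 [ 0.4376 -0.1058  0.0006]
tape_roll_centre 0.56 [ 0.5615 -0.2964  0.0233]
stamp_centre 0.86 [0.5393 0.0799 0.0347]
red_wing_tip 0.5 [ 0.5715 -0.0978  0.0411]
```

View pics/s6.png

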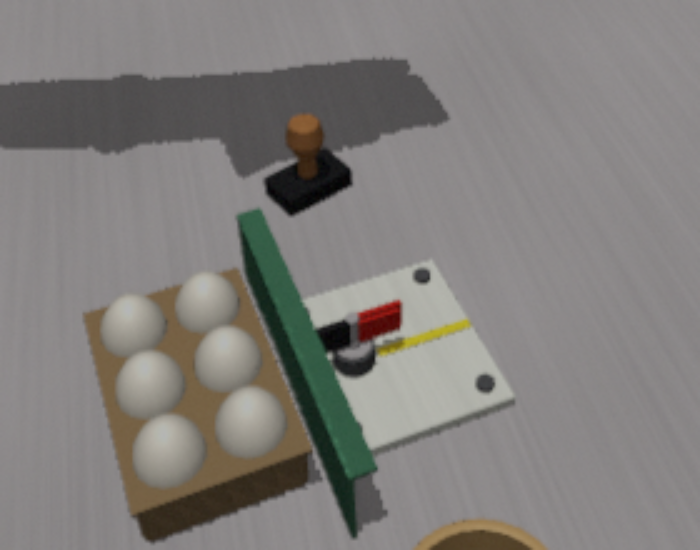

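```bash
python3 -c "
from cell import env
env.job_done(); print(env.get_state()['time'])"
```

```text
the job is handed in; nothing more can be done
the job is handed in; nothing more can be done
```

I screwed the wing screw home in four strokes with the closed fingertips: black, red, black, red, about 620° in all. On the last stroke it came up against something firm, with the force rising to about 10 N. I then backed off, lifted the hand clear and handed the job in at about 27 s of the 69 s allowed.

**Screw position:** the cameras put the red wing about 3° from the yellow line, inside the 14° tolerance. The side view measured 2.7°, and the trained network's wing-tip points gave about 3.5°. One cruder figure, from the centre of the red pixels, read 12°. It is biased by the side-on view and I did not rely on it.

**Carton, tape roll and stamp:** the final readings were 2–9 mm from those at the start, all within the 20 mm limit. I take the difference to be mostly camera noise, because the last picture shows the carton and stamp unmoved. The tape roll was checked only from the top camera.

**Failed step:** my first move was refused because the rows lacked the `rx` and `ry` keys; the arm did not move, and I sent it again correctly.

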